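Put the check weight back in its touch-latch drawer

TASK

Put the loose 200 g brass weight back into the empty middle pocket of the blue-fronted check-weight drawer: press the shut drawer's front until its touch latch lets go and it springs out, stand the weight upright and fully down in the pocket, then press the drawer shut until the latch holds it again. How far the latch must be pushed is not known beforehand: feel for its stop and ease off there, never leaning on the latch with more than 20 N; keep the two weights already in the drawer upright in their pockets and leave everything else where it stands.

Things in the scene. Friction and masses are not known exactly. Their poses are not given: they have to be found in the camera images.
- weight_cabinet: Fixed low grey steel cabinet 236 mm wide (y), 175 deep, 82 high, black mat on top. Origin on the worktop; its x axis points from the drawer front to the rear (the drawer is pressed in along +x, springs out along -x), z up. Shell from x = -100 to +75 mm of the origin, a 16 mm gap, then the shut drawer's front with its outer face at x = -130 mm.
- drawer_slide (a joint): Drawer position in m: 0 = shut and latched (to about 1 mm), 0.070 = fully out towards the robot, negative = pressed in past latched. A damped spring always drives it out: 10 N when latched, 2 N fully out, taking about a second. Pressing it in to the latch's trip depth and easing off makes it spring out if it was latched, and latch at 0 if it was out. Pressed too little it returns to where it was.
- drawer: The drawer, aluminium with a black pocket insert and a dull-blue front panel 236 mm wide, 76 mm high (z 6 to 82 mm above the worktop), 14 mm thick. Origin and axes as the cabinet's, shifted by the drawer position along -x: the front's outer face lies 130 mm from this origin along -x.
- press_spot (a point): Centre of the bright press spot on the outer face of the drawer front, 44 mm up; moves with the drawer. Press here along the cabinet's +x. The latch trips 5 to 14 mm in past latched (drawer_slide -0.005 to -0.014), different each time and not visible; 1 mm farther is a hard stop where the force climbs sharply above the 10 to 12 N of the spring. Over 20 N there bends the latch.
- pocket (a point): Centre of the floor of the empty middle pocket in the drawer's black insert, 17 mm above the worktop; moves with the drawer. Round hole 36 mm wide, 15 mm deep (rim 32 mm up, 2 mm chamfer), its axis 36 mm behind the front panel, under the cabinet's top while shut; with the drawer out, 50 mm of room to the shell's edge. Its neighbours stand 65 mm away along the cabinet's y.
- weight_200_centre (a point): Centre of the loose 200 g brass-coloured calibration weight, half-way up (25 mm above its underside), z axis up. Total height 49 mm: cylinder 33 mm in diameter up to 35 mm, then a neck and round knob 18 mm in diameter (from 35 to 49 mm up) to grasp it by. Stands upright on the worktop at the start.
- weight_200: The same loose weight; origin at the centre of its underside, z up.
- weight_100: 100 g brass-coloured weight, 27 mm in diameter, 40 mm high, standing loose in the drawer's right pocket (cabinet -y). Origin at the centre of its underside, z up. Must stay upright in its pocket.
- weight_500: 500 g silvery weight, 43 mm in diameter, 60 mm high, standing loose in the drawer's left pocket (cabinet +y); its top is 77 mm above the worktop. Origin at the centre of its underside, z up. Must stay upright in its pocket.
- calculator: Bystander: desk calculator 139x82x15 mm, lying at the left.
- tape_clear: Bystander: roll of tape, 96 mm across, 48 mm high, right of the cabinet.
- pen_a: Bystander: white and green pen, 145 mm long, at the front left.
- screwdriver: Bystander: screwdriver with yellow handle, 188 mm long, front right.
Things that resemble listed ones, but are neither listed nor needed, are in the scene too. Of the things that look like the weight_200, take the one that is farthest from the robot's base at the start.

How it is judged:
By the outcome, as a careful person would: the job done as asked, in the order asked, and still so for the second after the job is handed in, with the robot touching nothing.
It also fails if it takes over 72 s, if anything falls off the work surface, if the arm or the gripper's body presses on something with over 40 N, if the wrist force passes 120 N, or if a joint passes its speed limit or range.

ROBOT

A 7-joint arm with a two-finger parallel gripper is mounted at the origin on a cart in front of the work surface, level with it; the furniture and walls round the work are solid. World frame = base frame: x ahead of the robot, y to its left, z up, the work surface at z = 0. Lengths are in m, angles in rad, forces in N, time in s.
With the tool pointing down it reaches from about 0.425 to 0.975 m from the base axis. Payload 16.7 kg.
Tool frame: the origin (TCP) lies midway between the tips of the shut fingers; the grasp point (between the pads) lies ctrl.tcp_to_grasp behind it (ctrl.tcp_to_grasp is the distance from the TCP to the grasp point, in m); z points along the fingers, y is the direction in which the jaws open and shut (so a half turn about z gives the same grasp; the last joint's range is limited). The gripper opens to 85 mm and grips with 20 to 120 N. Pads are 22 mm wide; open, the fingers measure 114 mm over their backs; the gripper's body (76 mm by 85 mm) begins 54 mm behind the grasp point. The pads swing forward as they close: fully open they stand 13 mm farther back than shut.
Start: joints at [-1.375, 0.426, 0.074, 1.606, -0.034, 1.111, -0.067], TCP at [0.228, 0.635, 0.231] pointing down, gripper open.
Joint ranges: [-2.85, 2.85], [-0.5, 2.14], [-1.23, 1.37], [0.21, 2.46], [-1.02, 4.16], [0.16, 2.05], [-2.73, 2.73]. Speed limits (rad/s): [1.89, 1.89, 2.39, 2.39, 3.01, 3.01, 3.01].

INTERFACE

Orientations are given as a 3x3 rotation matrix whose columns are the frame's x, y, z axes.
In Python, from workcell import telemetry, vision, ticket, ctrl gives the robot as it stands.
- The arm moves only by the tool send_rows, never from a script. Its argument "motion" is a list of rows, each an object with "rotation": the turn, a rotation vector about the world's x, y, z in rad, a list of three; "travel": the shift along the world's x, y, z in cm, a list of three; "hand": the finger opening in cm, from 0 to 8.54. A call has 1 to 20 rows; each row shifts and turns the commanded pose from where the row before left it; what a row does not reach is not made up. A row lasts 1/8 s, in which the tool goes at most 62.5 mm and 10.7 degrees, less where a joint would pass 70% of its speed; a pose out of reach is approached as far as the arm can. A call is refused whole if a number of a shift passes 6.25 or a number of a turn 0.188, either way. A call with a gripper value outside its range is refused whole. The fingers move at their own pace and stop on an object; "newtons" is the grip in N (left out, the last holds). Time passes only in rows, so rows that do not move let the fingers close. It gives the time, the measured TCP pose, the force and the opening at its end, in the units of the state.
- telemetry.get_state(): the state, without advancing time (a new reading comes with each control period).
- vision.get_image(name): name is "side" or "top" or "wrist"; returns the picture (480x640x3 uint8, blue, green, red); there is no depth.
- vision.camera_params(name): a dict with "intrinsics" (3x3 intrinsics, pixels), "xyz" and "orientation" of the camera in the world. Camera axes: x right, y up, looking along -z (the intrinsics and any distortion apply to the point x, -y, -z); pixel columns grow to the right and rows downward; lengths in m; the calibration is good to about 2 mm. A picture is of the moment at which its call begins: read the wrist's pose just before it. camera_params takes no time and is no camera call; for the wrist camera it gives the pose at the moment of the call.
- ticket.finish_job(): hands the job in, once; it reports no verdict.
The state is a dict: "t": time; "q": joint angles; "qd": joint speeds; "effort": joint torques, N m; "ee_pos": TCP position; "eef_rot": TCP orientation; "contact_force": force on the tool from outside, world axes, zero at the start; "wrist_torque": the same for the moment, N m; "finger_gap": finger opening in m.
Only numpy, scipy, OpenCV 4.12 (cv2) and the standard library are available. Lean on these libraries where they do the work, as an engineer would, in place of code of your own. Each camera call takes 0.05 s, during which the arm holds its last target. There are 200 camera calls.

## Working session

There is one attempt and no reset: what is moved stays moved. The work goes in short steps, Python scripts to look and compute and a tool call to move; the robot and the scene stay as the last step left them, time stands still between calls to the robot, and variables do not carry over. Pictures are saved under pics/ and viewed, about 8 in all and at most 12, crops included, and the job is handed in when it is done.

Besides the shell and the picture viewer there is one more tool, called after ">>>" by a JSON object that holds its "name" and its "arguments". send_rows: Moves the arm, as the interface text tells. Its arguments: {"type":"object","properties":{"motion":{"type":"array"},"newtons":{"type":"number"}},"required":["motion"]}

```bash
mkdir -p pics; ls
python3 - <<'E'
from workcell import telemetry, vision, ticket, ctrl
import cv2, numpy as np
np.set_printoptions(precision=4,suppress=True)
for n in("side","top"):
    im=vision.get_image(n); cv2.imwrite(f"pics/{n}0.png",im)
    p=vision.camera_params(n); print(n,p)
s=telemetry.get_state(); print(s); print(ctrl.tcp_to_grasp)
E
```

```text
pics
side {'intrinsics': array([[518.7185,   0.    , 314.8076],
       [  0.    , 518.7185, 230.4661],
       [  0.    ,   0.    ,   1.    ]]), 'xyz': array([ 0.4424, -0.6675,  0.5285]), 'orientation': array([[ 0.992 ,  0.0796, -0.0977],
       [-0.1252,  0.5391, -0.8329],
       [-0.0136,  0.8385,  0.5448]])}
top {'intrinsics': array([[567.5049,   0.    , 321.6792],
       [  0.    , 567.5049, 246.5963],
       [  0.    ,   0.    ,   1.    ]]), 'xyz': array([0.4455, 0.0637, 1.0283]), 'orientation': array([[-0.0211,  0.994 , -0.1077],
       [-0.9991, -0.0249, -0.0339],
       [-0.0364,  0.1069,  0.9936]])}
{'t': 0.1, 'q': array([-1.3755,  0.4266,  0.0739,  1.6066, -0.0341,  1.1107, -0.0671]), 'qd': array([-0.0013, -0.0029,  0.0012, -0.0024, -0.0005, -0.0006, -0.0009]), 'effort': array([  0.0091, -95.1531,   3.7716, -46.4397,   0.0196,   0.0065,
        -0.0001]), 'ee_pos': array([0.228 , 0.6349, 0.2307]), 'eef_rot': array([[-0.9411,  0.3381, -0.0003],
       [ 0.3381,  0.9411, -0.0011],
       [-0.0001, -0.0011, -1.    ]]), 'contact_force': array([-0.0001,  0.5392,  0.0709]), 'wrist_torque': array([ 0.0038, -0.0126,  0.0189]), 'finger_gap': 0.08519953775804937}
0.0187
```

View pics/top0.png

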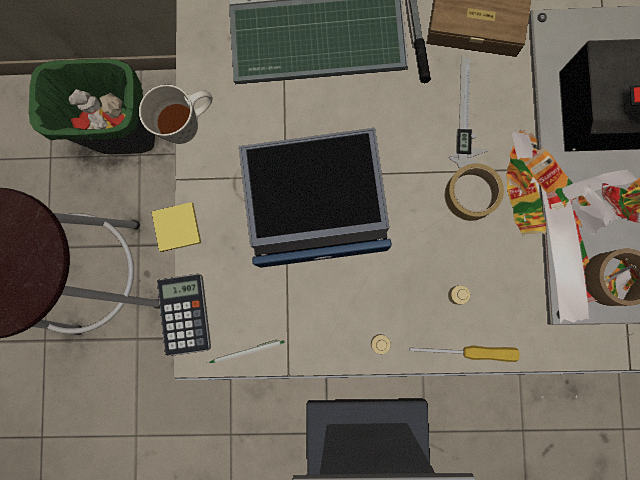

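View pics/side0.png

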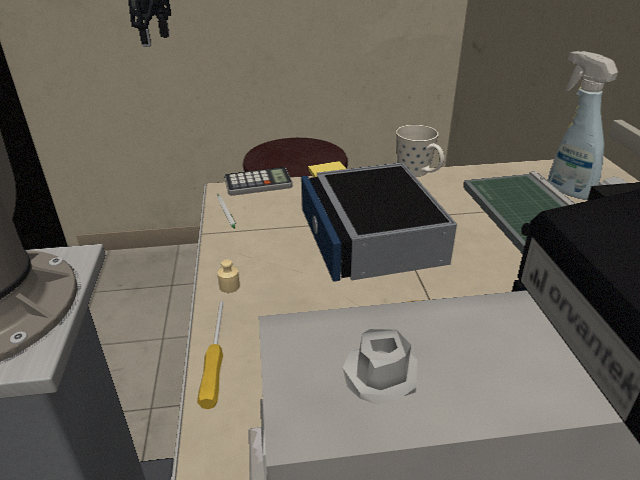

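The top view shows the blue front at about (322,252) and the two candidate weights at (459,295) and (381,344). (459,295) looks farther from the base. The side view shows one weight at (228,277). Next I measure these and enlarge the candidates.

```bash
cat > h.py <<'E'
import numpy as np, cv2
from workcell import telemetry, vision, ctrl
np.set_printoptions(precision=4,suppress=True)
def ray(n,uv,p=None):
    p=p or vision.camera_params(n)
    d=np.linalg.inv(p["intrinsics"])@np.array([uv[0],uv[1],1.])
    d=p["orientation"]@(d*[1,-1,-1]); return np.array(p["xyz"]),d/np.linalg.norm(d)
def onz(n,uv,z,p=None):
    o,d=ray(n,uv,p); return o+d*(z-o[2])/d[2]
def proj(n,X,p=None):
    p=p or vision.camera_params(n)
    c=p["orientation"].T@(np.asarray(X)-p["xyz"])*[1,-1,-1]; u=p["intrinsics"]@c; return u[:2]/u[2]
E
python3 - <<'E'
from h import *
im=cv2.imread("pics/top0.png"); hsv=cv2.cvtColor(im,cv2.COLOR_BGR2HSV)
m=cv2.inRange(hsv,(17,60,120),(32,255,255)); m[:270]=0;m[:,:350]=0;m[:,500:]=0
for c in cv2.findContours(m,0,2)[0]:
    if cv2.contourArea(c)>80:
        (u,v),r=cv2.minEnclosingCircle(c); X=onz("top",(u,v),.035); print("w",(u,v),r,X,np.hypot(*X[:2]),proj("side",X))
b=cv2.inRange(hsv,(100,90,30),(125,255,255)); b[:225]=0;b[275:]=0;b[:,:230]=0;b[:,410:]=0
c=max(cv2.findContours(b,0,2)[0],key=cv2.contourArea); print("front",cv2.minAreaRect(c),cv2.boxPoints(cv2.minAreaRect(c)))
for q in cv2.boxPoints(cv2.minAreaRect(c)): print(onz("top",q,.082))
# cabinet top corners
g=cv2.inRange(hsv,(0,0,0),(180,255,45)); g[:120]=0;g[260:]=0;g[:,:235]=0;g[:,400:]=0
c=max(cv2.findContours(g,0,2)[0],key=cv2.contourArea); print("mat",cv2.minAreaRect(c))
for q in cv2.boxPoints(cv2.minAreaRect(c)): print(onz("top",q,.082))
a=cv2.resize(im[225:375,230:520],None,fx=2.7,fy=2.7,interpolation=2); cv2.imwrite("pics/crop1.png",a)
E
```

```text
w (482.0, 353.5) 17.585603713989258 [ 0.3626 -0.1726  0.035 ] 0.40158735417446767 [211.2282 348.6169]
w (380.7090759277344, 344.06817626953125) 9.646965026855469 [ 0.3817 -0.0006  0.035 ] 0.3817472493563021 [227.9917 267.902 ]
w (460.29998779296875, 294.29998779296875) 9.580305099487305 [ 0.4642 -0.1406  0.035 ] 0.4849985037625706 [287.2803 323.9942]
front ((321.5699768066406, 252.01319885253906), (9.54800033569336, 138.85133361816406), 82.23483276367188) [[252.1359 256.6633]
 [389.714  237.9026]
 [391.0041 247.3631]
 [253.426  266.1237]]
[0.534  0.2134 0.082 ]
[ 0.5599 -0.0182  0.082 ]
[ 0.5439 -0.0198  0.082 ]
[0.518  0.2114 0.082 ]
mat ((312.5589904785156, 185.192138671875), (89.21049499511719, 125.02686309814453), 82.40535736083984)
[0.7196 0.2248 0.082 ]
[0.7419 0.0116 0.082 ]
[ 0.5886 -0.0036  0.082 ]
[0.566  0.2058 0.082 ]
```

View pics/crop1.png

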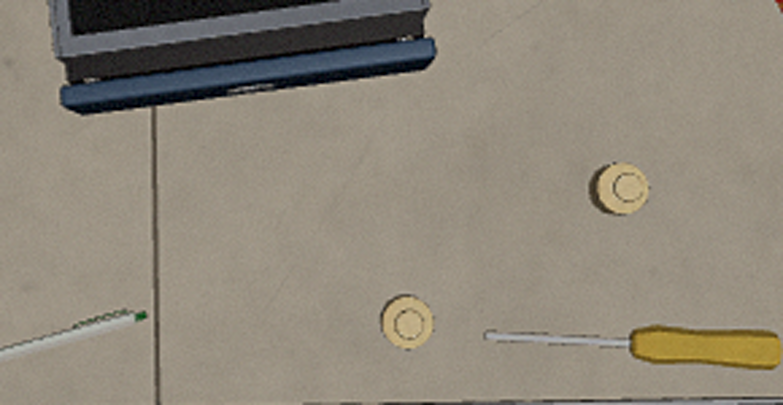

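The two weights match in size. The one at (460,294) lies 0.485 m from the base and the one at (381,344) lies 0.382 m, so I take the first, at about (0.464,-0.141). The cabinet is yawed by about 6.3°, with the outer face centre near (0.533,0.096). I go above the front with the fingers shut.

>>> {"name": "send_rows", "arguments": {"motion": [{"travel":[1.7,-3.4,0],"rotation":[0,0,0.028],"hand":0},{"travel":[1.7,-3.4,0],"rotation":[0,0,0.028],"hand":0},{"travel":[1.7,-3.4,0],"rotation":[0,0,0.028],"hand":0},{"travel":[1.7,-3.4,0],"rotation":[0,0,0.028],"hand":0},{"travel":[1.7,-3.4,0],"rotation":[0,0,0.028],"hand":0},{"travel":[1.7,-3.4,0],"rotation":[0,0,0.028],"hand":0},{"travel":[1.7,-3.4,0],"rotation":[0,0,0.028],"hand":0},{"travel":[1.7,-3.4,0],"rotation":[0,0,0.028],"hand":0},{"travel":[1.7,-3.4,0],"rotation":[0,0,0.028],"hand":0},{"travel":[1.7,-3.4,0],"rotation":[0,0,0.028],"hand":0},{"travel":[1.7,-3.4,0],"rotation":[0,0,0.028],"hand":0},{"travel":[1.7,-3.4,0],"rotation":[0,0,0.028],"hand":0},{"travel":[1.7,-3.4,0],"rotation":[0,0,0.028],"hand":0},{"travel":[1.7,-3.4,0],"rotation":[0,0,0.028],"hand":0},{"travel":[1.7,-3.4,0],"rotation":[0,0,0.028],"hand":0},{"travel":[1.0,-3.4,0],"rotation":[0,0,0.028],"hand":0}]}}

```text
t: 2.1
ee_pos: [0.4936, 0.09, 0.2311]
eef_rot: [[-0.995, -0.104, -0.0], [-0.104, 0.995, -0.0], [0.0, -0.0, -1.0]]
contact_force: [0.3, 0.6, -0.3]
finger_gap: 0.0003
```

>>> {"name": "send_rows", "arguments": {"motion": [{"travel":[0,0,-4],"rotation":[0,0,0],"hand":0},{"travel":[0,0,-5],"rotation":[0,0,0],"hand":0},{"travel":[0,0,-5],"rotation":[0,0,0],"hand":0},{"travel":[0,0,-4],"rotation":[0,0,0],"hand":0},{"travel":[0,0,-1.5],"rotation":[0,0,0],"hand":0},{"travel":[1.0,0.11,0],"rotation":[0,0,0],"hand":0},{"travel":[0.5,0.06,0],"rotation":[0,0,0],"hand":0},{"travel":[0,0,0],"rotation":[0,0,0],"hand":0}]}}

```text
t: 3.1
ee_pos: [0.5095, 0.0932, 0.0376]
eef_rot: [[-0.995, -0.103, 0.002], [-0.103, 0.995, 0.001], [-0.002, 0.001, -1.0]]
contact_force: [-0.1, 0.9, -0.3]
finger_gap: 0.0001
```

Run:
```python
from h import *
im=vision.get_image("top"); s=cv2.resize(im[200:300,230:430],None,fx=3,fy=3,interpolation=2)
w=vision.get_image("side")[150:300,260:480]; s2=cv2.resize(w,(600,409))[:,:]
cv2.imwrite("pics/press1.png",np.vstack([s,s2[:300]]))
print(telemetry.get_state()["contact_force"])
```

```text
[0.3717 0.0097 0.5554]
```

View pics/press1.png

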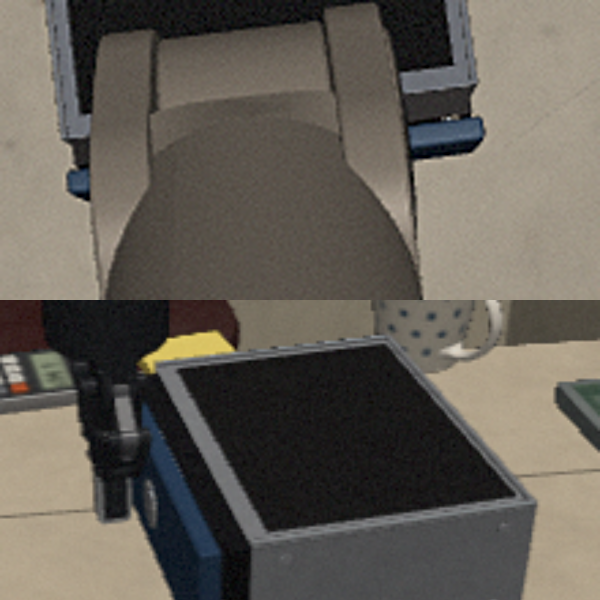

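The finger pair stands right before the press spot (side crop about (150,500)), with a small gap. I creep in until contact.

>>> {"name": "send_rows", "arguments": {"motion": [{"travel":[0.3,0.03,0.3],"rotation":[0,0,0],"hand":0},{"travel":[0.3,0.03,0],"rotation":[0,0,0],"hand":0},{"travel":[0.2,0.02,0],"rotation":[0,0,0],"hand":0},{"travel":[0,0,0],"rotation":[0,0,0],"hand":0}]}}

```text
t: 3.7
ee_pos: [0.5162, 0.0937, 0.0392]
eef_rot: [[-0.995, -0.103, -0.0], [-0.103, 0.995, -0.0], [0.0, -0.0, -1.0]]
contact_force: [0.2, -1.1, 0.4]
finger_gap: 0.0004
```

>>> {"name": "send_rows", "arguments": {"motion": [{"travel":[0.2,0.02,0],"rotation":[0,0,0],"hand":0},{"travel":[0,0,0],"rotation":[0,0,0],"hand":0}]}}

```text
t: 3.95
ee_pos: [0.5183, 0.0939, 0.0393]
eef_rot: [[-0.995, -0.103, -0.0], [-0.103, 0.995, -0.0], [0.0, -0.0, -1.0]]
contact_force: [0.6, -0.5, 0.9]
finger_gap: 0.0
```

>>> {"name": "send_rows", "arguments": {"motion": [{"travel":[0.2,0.02,0],"rotation":[0,0,0],"hand":0},{"travel":[0,0,0],"rotation":[0,0,0],"hand":0}]}}

```text
t: 4.2
ee_pos: [0.5203, 0.0941, 0.0393]
eef_rot: [[-0.995, -0.103, -0.0], [-0.103, 0.995, -0.0], [0.0, -0.0, -1.0]]
contact_force: [0.4, -0.3, 0.2]
finger_gap: 0.0
```

>>> {"name": "send_rows", "arguments": {"motion": [{"travel":[0.15,0.02,0],"rotation":[0,0,0],"hand":0},{"travel":[0,0,0],"rotation":[0,0,0],"hand":0}]}}

```text
t: 4.45
ee_pos: [0.5208, 0.0942, 0.039]
eef_rot: [[-0.995, -0.103, -0.002], [-0.103, 0.995, -0.0], [0.002, -0.0, -1.0]]
contact_force: [-4.5, -0.1, 1.8]
finger_gap: -0.0002
```

>>> {"name": "send_rows", "arguments": {"motion": [{"travel":[0.15,0.02,0],"rotation":[0,0,0],"hand":0},{"travel":[0,0,0],"rotation":[0,0,0],"hand":0}]}}

```text
t: 4.7
ee_pos: [0.5215, 0.0942, 0.0388]
eef_rot: [[-0.995, -0.103, -0.003], [-0.103, 0.995, -0.001], [0.003, -0.0, -1.0]]
contact_force: [-9.3, -0.3, 2.4]
finger_gap: -0.0003
```

>>> {"name": "send_rows", "arguments": {"motion": [{"travel":[0.15,0.02,0],"rotation":[0,0,0],"hand":0},{"travel":[0,0,0],"rotation":[0,0,0],"hand":0}]}}

```text
t: 4.95
ee_pos: [0.5228, 0.0944, 0.0387]
eef_rot: [[-0.995, -0.103, -0.004], [-0.103, 0.995, -0.001], [0.004, -0.0, -1.0]]
contact_force: [-9.8, -0.4, 3.2]
finger_gap: -0.0003
```

The arm gives about 5 N per mm and the drawer now moves at about 10 N. The stop is at least 6 mm in, so one 3 mm step, then 1 mm steps.

>>> {"name": "send_rows", "arguments": {"motion": [{"travel":[0.15,0.02,0],"rotation":[0,0,0],"hand":0},{"travel":[0.15,0.01,0],"rotation":[0,0,0],"hand":0},{"travel":[0,0,0],"rotation":[0,0,0],"hand":0}]}}

```text
t: 5.32
ee_pos: [0.5258, 0.0947, 0.0387]
eef_rot: [[-0.995, -0.103, -0.004], [-0.103, 0.995, -0.001], [0.004, -0.0, -1.0]]
contact_force: [-9.5, -1.1, 2.2]
finger_gap: -0.0002
```

>>> {"name": "send_rows", "arguments": {"motion": [{"travel":[0.1,0.01,0],"rotation":[0,0,0],"hand":0},{"travel":[0,0,0],"rotation":[0,0,0],"hand":0}]}}

```text
t: 5.58
ee_pos: [0.5267, 0.0948, 0.0387]
eef_rot: [[-0.995, -0.103, -0.004], [-0.103, 0.995, -0.001], [0.004, -0.0, -1.0]]
contact_force: [-10.2, -0.9, 2.1]
finger_gap: 0.0003
```

>>> {"name": "send_rows", "arguments": {"motion": [{"travel":[0.1,0.01,0],"rotation":[0,0,0],"hand":0},{"travel":[0,0,0],"rotation":[0,0,0],"hand":0}]}}

```text
t: 5.82
ee_pos: [0.5277, 0.0949, 0.0387]
eef_rot: [[-0.995, -0.103, -0.004], [-0.103, 0.995, -0.001], [0.004, -0.0, -1.0]]
contact_force: [-10.2, -0.6, 2.5]
finger_gap: 0.0001
```

>>> {"name": "send_rows", "arguments": {"motion": [{"travel":[0.06,0.01,0],"rotation":[0,0,0],"hand":0},{"travel":[0.06,0,0],"rotation":[0,0,0],"hand":0},{"travel":[0,0,0],"rotation":[0,0,0],"hand":0}]}}

```text
t: 6.2
ee_pos: [0.5288, 0.0951, 0.0387]
eef_rot: [[-0.995, -0.103, -0.004], [-0.103, 0.995, -0.001], [0.004, -0.0, -1.0]]
contact_force: [-10.3, -0.6, 2.6]
finger_gap: 0.0003
```

>>> {"name": "send_rows", "arguments": {"motion": [{"travel":[0.06,0.01,0],"rotation":[0,0,0],"hand":0},{"travel":[0.06,0,0],"rotation":[0,0,0],"hand":0},{"travel":[0,0,0],"rotation":[0,0,0],"hand":0}]}}

```text
t: 6.58
ee_pos: [0.53, 0.0951, 0.0387]
eef_rot: [[-0.995, -0.103, -0.004], [-0.103, 0.995, -0.001], [0.004, -0.0, -1.0]]
contact_force: [-10.5, -0.7, 2.6]
finger_gap: -0.0001
```

>>> {"name": "send_rows", "arguments": {"motion": [{"travel":[0.06,0.01,0],"rotation":[0,0,0],"hand":0},{"travel":[0.06,0,0],"rotation":[0,0,0],"hand":0},{"travel":[0,0,0],"rotation":[0,0,0],"hand":0}]}}

```text
t: 6.95
ee_pos: [0.5312, 0.0953, 0.0387]
eef_rot: [[-0.995, -0.103, -0.004], [-0.103, 0.995, -0.001], [0.004, -0.0, -1.0]]
contact_force: [-11.4, -0.2, 3.1]
finger_gap: -0.0002
```

>>> {"name": "send_rows", "arguments": {"motion": [{"travel":[0.06,0.01,0],"rotation":[0,0,0],"hand":0},{"travel":[0.06,0,0],"rotation":[0,0,0],"hand":0},{"travel":[0,0,0],"rotation":[0,0,0],"hand":0}]}}

```text
t: 7.32
ee_pos: [0.5324, 0.0954, 0.0387]
eef_rot: [[-0.995, -0.103, -0.004], [-0.103, 0.995, -0.001], [0.004, -0.0, -1.0]]
contact_force: [-11.4, -0.6, 3.2]
finger_gap: -0.0002
```

>>> {"name": "send_rows", "arguments": {"motion": [{"travel":[0.06,0.01,0],"rotation":[0,0,0],"hand":0},{"travel":[0.06,0,0],"rotation":[0,0,0],"hand":0},{"travel":[0,0,0],"rotation":[0,0,0],"hand":0}]}}

```text
t: 7.7
ee_pos: [0.5334, 0.0955, 0.0387]
eef_rot: [[-0.995, -0.103, -0.004], [-0.103, 0.995, -0.001], [0.004, -0.0, -1.0]]
contact_force: [-12.4, -1.0, 4.3]
finger_gap: -0.0002
```

>>> {"name": "send_rows", "arguments": {"motion": [{"travel":[0.05,0,0],"rotation":[0,0,0],"hand":0},{"travel":[0.03,0.01,0],"rotation":[0,0,0],"hand":0},{"travel":[0,0,0],"rotation":[0,0,0],"hand":0}]}}

```text
t: 8.07
ee_pos: [0.5334, 0.0953, 0.0384]
eef_rot: [[-0.995, -0.103, -0.006], [-0.103, 0.995, -0.001], [0.006, -0.0, -1.0]]
contact_force: [-14.4, -2.3, 3.4]
finger_gap: -0.0001
```

The stop is felt: no travel, force up to 14.5 N at TCP x = 0.5334, about 11.7 mm in. I ease off and back away along the slide.

>>> {"name": "send_rows", "arguments": {"motion": [{"travel":[-0.3,-0.03,0],"rotation":[0,0,0],"hand":0},{"travel":[-0.6,-0.06,0],"rotation":[0,0,0],"hand":0},{"travel":[-1.0,-0.11,0],"rotation":[0,0,0],"hand":0},{"travel":[-1.0,-0.11,0],"rotation":[0,0,0],"hand":0},{"travel":[-1.0,-0.11,0],"rotation":[0,0,0],"hand":0},{"travel":[-1.0,-0.11,0],"rotation":[0,0,0],"hand":0},{"travel":[-1.0,-0.11,0],"rotation":[0,0,0],"hand":0},{"travel":[-1.0,-0.11,0],"rotation":[0,0,0],"hand":0},{"travel":[-1.0,-0.11,0],"rotation":[0,0,0],"hand":0},{"travel":[-1.0,-0.11,0],"rotation":[0,0,0],"hand":0},{"travel":[-0.8,-0.09,0],"rotation":[0,0,0],"hand":0},{"travel":[0,0,0],"rotation":[0,0,0],"hand":0},{"travel":[0,0,0],"rotation":[0,0,0],"hand":0}]}}

```text
t: 9.7
ee_pos: [0.4399, 0.0854, 0.0394]
eef_rot: [[-0.995, -0.103, 0.001], [-0.103, 0.995, 0.0], [-0.001, 0.0, -1.0]]
contact_force: [-0.7, -0.6, -0.2]
finger_gap: -0.0002
```

>>> {"name": "send_rows", "arguments": {"motion": [{"travel":[-0.2,0,4],"rotation":[0,0,0],"hand":0},{"travel":[0,0,5],"rotation":[0,0,0],"hand":0},{"travel":[0,0,5],"rotation":[0,0,0],"hand":5.5},{"travel":[0.4,-3.2,2],"rotation":[0,0,0],"hand":5.5},{"travel":[0.4,-4,0],"rotation":[0,0,0],"hand":5.5},{"travel":[0.4,-4,0],"rotation":[0,0,0],"hand":5.5},{"travel":[0.4,-4,0],"rotation":[0,0,0],"hand":5.5},{"travel":[0.4,-4,0],"rotation":[0,0,0],"hand":5.5},{"travel":[0.4,-3.4,0],"rotation":[0,0,0],"hand":5.5},{"travel":[0,0,0],"rotation":[0,0,0],"hand":5.5},{"travel":[0,0,0],"rotation":[0,0,0],"hand":5.5}]}}

```text
t: 11.08
ee_pos: [0.4615, -0.1405, 0.1992]
eef_rot: [[-0.995, -0.103, -0.0], [-0.103, 0.995, -0.0], [0.0, -0.0, -1.0]]
contact_force: [-0.3, -0.4, -0.9]
finger_gap: 0.0549
```

Run:
```python
from h import *
s=telemetry.get_state(); print(s["q"],s["ee_pos"])
p=vision.camera_params("wrist"); print(p)
im=vision.get_image("wrist"); cv2.imwrite("pics/wrist1.png",im)
t=vision.get_image("top"); cv2.imwrite("pics/top1.png",t)
print("pred",proj("wrist",[.464,-.141,.035],p))
c=cv2.resize(t[170:320,220:490],None,fx=2,fy=2); cv2.imwrite("pics/comb1.png",np.hstack([cv2.resize(im,(400,300)),c[:, :400]]))
```

```text
[-0.3694  0.1557  0.5926  2.0877 -0.1082  0.9276  1.9566] [ 0.4615 -0.1405  0.1992]
{'intrinsics': array([[349.9782,   0.    , 314.2403],
       [  0.    , 349.9782, 238.5785],
       [  0.    ,   0.    ,   1.    ]]), 'xyz': array([ 0.3831, -0.1501,  0.3414]), 'orientation': array([[-0.1032, -0.9466, -0.3056],
       [ 0.9947, -0.0981, -0.0322],
       [ 0.0005, -0.3073,  0.9516]])}
pred [314.8427 220.185 ]
```

View pics/comb1.png

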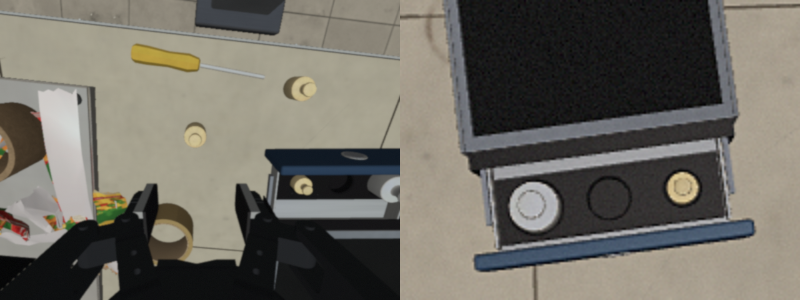

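The drawer is out: both weights stand in their pockets and the empty middle pocket is visible (right panel about (610,197)). The loose weight is under the hand at wrist pixel about (312,216), within a few pixels of where I predicted it. Next I measure the weight and the pocket.

Run:
```python
from h import *
im=cv2.imread("pics/wrist1.png"); p=vision.camera_params("wrist")
hsv=cv2.cvtColor(im,cv2.COLOR_BGR2HSV); m=cv2.inRange(hsv,(15,70,110),(35,255,255))
m[:180]=0;m[250:]=0;m[:,:270]=0;m[:,360:]=0
c=max(cv2.findContours(m,0,2)[0],key=cv2.contourArea); (u,v),r=cv2.minEnclosingCircle(c)
print("w",u,v,r,onz("wrist",(u,v),.03,p),onz("wrist",(u,v),.02,p), cv2.boundingRect(c))
# pocket in top: dark ring
t=cv2.imread("pics/top1.png"); g=cv2.cvtColor(t,6)
sub=cv2.resize(g[240:300,290:360],None,fx=8,fy=8,interpolation=2)
cl=cv2.createCLAHE(4,(2,2)).apply(cv2.resize(g[240:300,260:380],None,fx=6,fy=6,interpolation=2))
cc=cv2.HoughCircles(cv2.GaussianBlur(cl,(0,0),2),3,1.5,100,param1=60,param2=.7,minRadius=50,maxRadius=75)
print(cc if cc is None else [(260+(x+.5)/6-.5,240+(y+.5)/6-.5,r/6) for x,y,r in cc[0]])
# blue front again
h2=cv2.cvtColor(t,cv2.COLOR_BGR2HSV); b=cv2.inRange(h2,(100,90,30),(125,255,255)); b[:270]=0;b[320:]=0;b[:,:250]=0;b[:,410:]=0
c=max(cv2.findContours(b,0,2)[0],key=cv2.contourArea)
for q in cv2.boxPoints(cv2.minAreaRect(c)): print(q,onz("top",q,.082))
# 100g /500g knob tops
for P in [(.5,.07)]: pass
a=cv2.cvtColor(cl,8); 
if cc is not None:
    for x,y,r in cc[0]: cv2.circle(a,(int(x),int(y)),int(r),(0,0,255),1)
cv2.imwrite("pics/pock.png",a)
```

```text
w 312.130126953125 217.22650146484375 18.04710578918457 [ 0.4629 -0.143   0.03  ] [ 0.4654 -0.1428  0.02  ] (295, 201, 35, 35)
[(np.float32(286.20834), np.float32(272.70834), np.float32(12.358334)), (np.float32(360.70834), np.float32(263.95834), np.float32(10.158334)), (np.float32(323.95834), np.float32(268.45834), np.float32(11.508334)), (np.float32(274.20834), np.float32(259.45834), np.float32(10.708333)), (np.float32(343.95834), np.float32(262.20834), np.float32(12.358334)), (np.float32(306.70834), np.float32(287.20834), np.float32(10.983334)), (np.float32(307.20834), np.float32(256.70834), np.float32(11.533333)), (np.float32(347.70834), np.float32(281.95834), np.float32(12.358334)), (np.float32(273.20834), np.float32(283.70834), np.float32(10.983334)), (np.float32(327.95834), np.float32(250.95833), np.float32(9.883333)), (np.float32(368.20834), np.float32(280.70834), np.float32(10.983334)), (np.float32(289.20834), np.float32(251.20833), np.float32(9.308333)), (np.float32(325.20834), np.float32(290.20834), np.float32(8.508333)), (np.float32(365.20834), np.float32(247.70833), np.fl
[... 204 characters left out ...]
), np.float32(12.358334)), (np.float32(289.45834), np.float32(296.70834), np.float32(12.358334)), (np.float32(261.20834), np.float32(271.20834), np.float32(10.983334)), (np.float32(302.20834), np.float32(239.95833), np.float32(8.458333)), (np.float32(353.20834), np.float32(297.95834), np.float32(12.358334)), (np.float32(374.45834), np.float32(299.45834), np.float32(10.383333)), (np.float32(260.20834), np.float32(245.20833), np.float32(10.433333)), (np.float32(260.20834), np.float32(297.70834), np.float32(11.458333))]
[257.1468 297.5541] [0.4653 0.2056 0.082 ]
[395.7628 279.2078] [ 0.4906 -0.0259  0.082 ]
[396.79   286.9689] [ 0.4777 -0.0271  0.082 ]
[258.174  305.3152] [0.4523 0.2039 0.082 ]
```

View pics/pock.png

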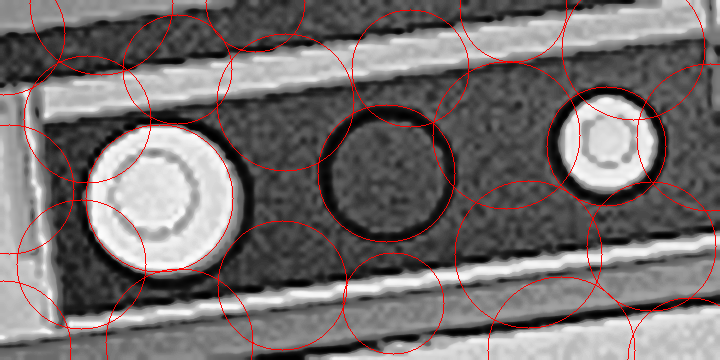

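>>> {"name": "send_rows", "arguments": {"motion": [{"travel":[0.15,-0.15,-4],"rotation":[0,0,0],"hand":5.5},{"travel":[0,0,-5],"rotation":[0,0,0],"hand":5.5},{"travel":[0,0,-4],"rotation":[0,0,0],"hand":5.5},{"travel":[0,0,-3],"rotation":[0,0,0],"hand":5.5},{"travel":[0,0,-2],"rotation":[0,0,0],"hand":5.5},{"travel":[0,0,0],"rotation":[0,0,0],"hand":5.5},{"travel":[0,0,0],"rotation":[0,0,0],"hand":4.0},{"travel":[0,0,0],"rotation":[0,0,0],"hand":3.0},{"travel":[0,0,0],"rotation":[0,0,0],"hand":2.5},{"travel":[0,0,0],"rotation":[0,0,0],"hand":2.5},{"travel":[0,0,0],"rotation":[0,0,0],"hand":2.5},{"travel":[0,0,0],"rotation":[0,0,0],"hand":2.5}], "newtons": 30}}

```text
t: 12.68
ee_pos: [0.4637, -0.1422, 0.0204]
eef_rot: [[-0.995, -0.103, 0.002], [-0.103, 0.995, 0.0], [-0.002, -0.0, -1.0]]
contact_force: [-0.9, 1.1, 7.1]
finger_gap: 0.0307
```

Run:
```python
from h import *
p=vision.camera_params("wrist"); s=telemetry.get_state()
im=vision.get_image("wrist"); cv2.imwrite("pics/grasp.png",im)
print(s["ee_pos"],s["finger_gap"],s["contact_force"])
print("pocket top cam",onz("top",(323.96,268.46),.032))
# predicted pixel of knob top/weight at TCP xy
e=s["ee_pos"]; print(proj("wrist",[e[0],e[1],.049],p),proj("wrist",[e[0]+.01,e[1],.049],p))
u,v=proj("wrist",[e[0],e[1],.042],p).astype(int)
c=im[max(0,v-75):v+75,max(0,u-100):u+100]; print(max(0,u-100),max(0,v-75)); cv2.imwrite("pics/graspc.png",cv2.resize(c,None,fx=3,fy=3))
```

```text
[ 0.4637 -0.1422  0.0204] 0.030740283773143504 [-0.9016  1.1058  7.1291]
pocket top cam [0.5147 0.0945 0.032 ]
[317.8216 345.2504] [315.0632 367.2584]
217 259
```

View pics/graspc.png

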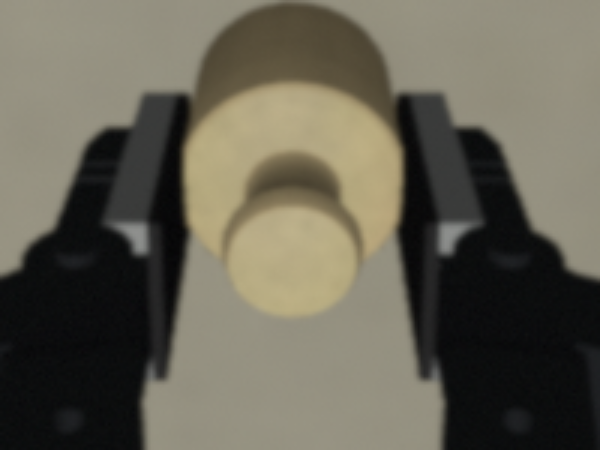

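The weight is held by its cylinder between the pads, centred within about 1 mm (knob top at (315,343), predicted (318,345)). The pocket measures (0.5147,0.0945). I lift and carry the weight above it.

>>> {"name": "send_rows", "arguments": {"motion": [{"travel":[0,0,1],"rotation":[0,0,0],"hand":2.5},{"travel":[0,0,4],"rotation":[0,0,0],"hand":2.5},{"travel":[0,0,4.5],"rotation":[0,0,0],"hand":2.5},{"travel":[0,0,3.5],"rotation":[0,0,0],"hand":2.5},{"travel":[0.6,2.7,1],"rotation":[0,0,0],"hand":2.5},{"travel":[0.7,3.5,0],"rotation":[0,0,0],"hand":2.5},{"travel":[0.7,3.5,0],"rotation":[0,0,0],"hand":2.5},{"travel":[0.7,3.5,0],"rotation":[0,0,0],"hand":2.5},{"travel":[0.7,3.5,0],"rotation":[0,0,0],"hand":2.5},{"travel":[0.7,3.5,0],"rotation":[0,0,0],"hand":2.5},{"travel":[0.7,2.5,0],"rotation":[0,0,0],"hand":2.5},{"travel":[0.3,1.0,-1.5],"rotation":[0,0,0],"hand":2.5},{"travel":[0,0,-1.5],"rotation":[0,0,0],"hand":2.5},{"travel":[0,0,0],"rotation":[0,0,0],"hand":2.5},{"travel":[0,0,0],"rotation":[0,0,0],"hand":2.5}]}}

```text
t: 14.6
ee_pos: [0.5138, 0.0936, 0.1293]
eef_rot: [[-0.995, -0.101, -0.0], [-0.101, 0.995, -0.0], [0.0, -0.0, -1.0]]
contact_force: [0.0, 0.3, -2.7]
finger_gap: 0.0302
```

Run:
```python
from h import *
p=vision.camera_params("wrist"); s=telemetry.get_state()
im=vision.get_image("wrist"); cv2.imwrite("pics/hover.png",im)
e=s["ee_pos"]; print(e,s["finger_gap"],s["contact_force"])
u,v=proj("wrist",[.5147,.0945,.032],p); print("pocket pred",u,v, "d/dx",proj("wrist",[.5247,.0945,.032],p),"d/dy",proj("wrist",[.5147,.1045,.032],p))
print("knob pred",proj("wrist",[e[0],e[1],e[2]+.029],p))
g=cv2.cvtColor(im,6); x0,y0=int(u)-130,int(v)-80
c=im[y0:y0+220,x0:x0+260]; print(x0,y0)
lab=cv2.cvtColor(c,cv2.COLOR_BGR2LAB); lab[...,0]=cv2.createCLAHE(4,(3,3)).apply(lab[...,0])
cv2.imwrite("pics/hoverc.png",cv2.resize(cv2.cvtColor(lab,cv2.COLOR_LAB2BGR),None,fx=2.7,fy=2.7,interpolation=2))
```

```text
[0.5138 0.0936 0.1293] 0.030169744049855538 [ 0.01    0.2638 -2.7138]
pocket pred 317.2326015297256 242.08191451794985 d/dx [315.8024 255.0055] d/dy [331.0006 243.4184]
knob pred [317.8478 345.7776]
187 162
```

View pics/hoverc.png

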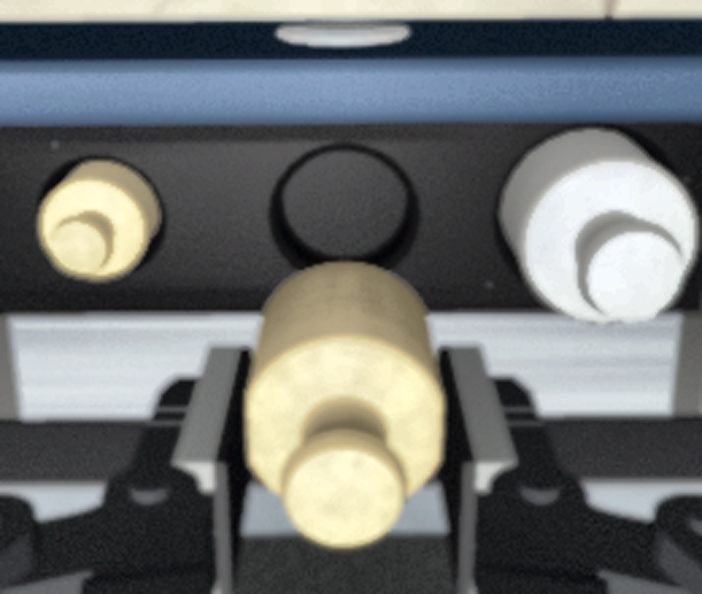

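The held weight hangs straight above the pocket. The pocket rim is centred at wrist pixel (314,241), the neighbours are upright, and the needed correction is about 0.5 mm in x and y. I descend to just above the rim, then lower gently.

>>> {"name": "send_rows", "arguments": {"motion": [{"travel":[0.05,0.06,-2],"rotation":[0,0,0],"hand":2.5},{"travel":[0,0,-2.5],"rotation":[0,0,0],"hand":2.5},{"travel":[0,0,-2],"rotation":[0,0,0],"hand":2.5},{"travel":[0,0,-0.5],"rotation":[0,0,0],"hand":2.5},{"travel":[0,0,0],"rotation":[0,0,0],"hand":2.5},{"travel":[0,0,0],"rotation":[0,0,0],"hand":2.5}]}}

```text
t: 15.4
ee_pos: [0.515, 0.0954, 0.0602]
eef_rot: [[-0.995, -0.103, 0.001], [-0.103, 0.995, 0.0], [-0.001, 0.0, -1.0]]
contact_force: [0.7, -0.5, -2.6]
finger_gap: 0.0304
```

>>> {"name": "send_rows", "arguments": {"motion": [{"travel":[0,0,-0.4],"rotation":[0,0,0],"hand":2.5},{"travel":[0,0,-0.4],"rotation":[0,0,0],"hand":2.5},{"travel":[0,0,-0.2],"rotation":[0,0,0],"hand":2.5},{"travel":[0,0,0],"rotation":[0,0,0],"hand":2.5}]}}

```text
t: 15.9
ee_pos: [0.5143, 0.0952, 0.0491]
eef_rot: [[-0.995, -0.103, -0.0], [-0.103, 0.995, -0.0], [0.0, -0.0, -1.0]]
contact_force: [-1.1, -1.2, -2.6]
finger_gap: 0.0306
```

>>> {"name": "send_rows", "arguments": {"motion": [{"travel":[0,-0.06,-0.3],"rotation":[0,0,0],"hand":2.5},{"travel":[0,0,-0.3],"rotation":[0,0,0],"hand":2.5},{"travel":[0,0,-0.2],"rotation":[0,0,0],"hand":2.5},{"travel":[0,0,0],"rotation":[0,0,0],"hand":2.5}]}}

```text
t: 16.4
ee_pos: [0.5144, 0.0947, 0.0411]
eef_rot: [[-0.995, -0.103, -0.0], [-0.103, 0.995, -0.0], [0.0, -0.0, -1.0]]
contact_force: [0.2, -0.3, -2.1]
finger_gap: 0.0305
```

>>> {"name": "send_rows", "arguments": {"motion": [{"travel":[0,0,-0.2],"rotation":[0,0,0],"hand":2.5},{"travel":[0,0,0],"rotation":[0,0,0],"hand":2.5}]}}

```text
t: 16.65
ee_pos: [0.5144, 0.0947, 0.0392]
eef_rot: [[-0.995, -0.103, -0.0], [-0.103, 0.995, -0.0], [0.0, -0.0, -1.0]]
contact_force: [0.0, 0.5, -1.4]
finger_gap: 0.0304
```

>>> {"name": "send_rows", "arguments": {"motion": [{"travel":[0,0,-0.15],"rotation":[0,0,0],"hand":2.5},{"travel":[0,0,0],"rotation":[0,0,0],"hand":2.5}]}}

```text
t: 16.9
ee_pos: [0.5144, 0.0948, 0.0377]
eef_rot: [[-0.995, -0.103, -0.0], [-0.103, 0.995, -0.0], [0.0, -0.0, -1.0]]
contact_force: [-0.3, 0.6, -2.6]
finger_gap: 0.0302
```

>>> {"name": "send_rows", "arguments": {"motion": [{"travel":[0,0,-0.08],"rotation":[0,0,0],"hand":2.5},{"travel":[0,0,0],"rotation":[0,0,0],"hand":2.5}]}}

```text
t: 17.15
ee_pos: [0.5148, 0.0948, 0.0374]
eef_rot: [[-0.995, -0.103, 0.001], [-0.103, 0.995, 0.0], [-0.001, 0.0, -1.0]]
contact_force: [-1.6, -0.9, 7.7]
finger_gap: 0.0311
```

It touches the floor exactly where predicted (TCP z = 0.0374, force 7.7 N up). I release and rise.

>>> {"name": "send_rows", "arguments": {"motion": [{"travel":[0,0,0.1],"rotation":[0,0,0],"hand":3.4},{"travel":[0,0,0],"rotation":[0,0,0],"hand":3.8},{"travel":[0,0,0],"rotation":[0,0,0],"hand":4.2},{"travel":[0,0,0],"rotation":[0,0,0],"hand":4.2},{"travel":[0,0,0.5],"rotation":[0,0,0],"hand":4.2},{"travel":[0,0,1.5],"rotation":[0,0,0],"hand":4.2},{"travel":[0,0,3],"rotation":[0,0,0],"hand":4.2},{"travel":[0,0,4],"rotation":[0,0,0],"hand":4.2},{"travel":[0,0,4],"rotation":[0,0,0],"hand":4.2},{"travel":[0,0,0],"rotation":[0,0,0],"hand":2},{"travel":[0,0,0],"rotation":[0,0,0],"hand":0}]}}

```text
t: 18.52
ee_pos: [0.5142, 0.0948, 0.1682]
eef_rot: [[-0.995, -0.103, 0.0], [-0.103, 0.995, 0.0], [-0.0, 0.0, -1.0]]
contact_force: [-0.3, -0.1, -0.5]
finger_gap: 0.0069
```

Run:
```python
from h import *
p=vision.camera_params("wrist"); s=telemetry.get_state()
im=vision.get_image("wrist"); print(s["ee_pos"],s["contact_force"])
u,v=proj("wrist",[.5147,.0945,.066],p); u2,v2=proj("wrist",[.5147,.0945,.052],p); print("knob top pred",u,v,"shoulder",u2,v2)
x0,y0=int(u)-130,int(v)-110; print(x0,y0)
cv2.imwrite("pics/placed.png",cv2.resize(im[y0:y0+190,x0:x0+260],None,fx=2.7,fy=2.7,interpolation=2))
```

```text
[0.5142 0.0948 0.1682] [-0.3166 -0.0608 -0.5257]
knob top pred 315.4146904452142 239.1794273895672 shoulder 315.3391288757262 233.57014947386207
185 129
```

View pics/placed.png

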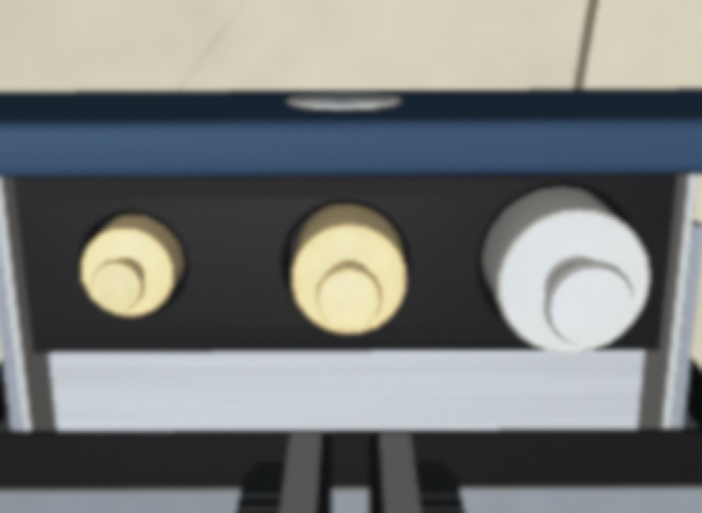

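The weight stands upright and down in the middle pocket: its knob at crop (348,293) is centred and its shoulder is lower than the 500 g weight's. Next I move in front of the panel with the fingers shut.

>>> {"name": "send_rows", "arguments": {"motion": [{"travel":[-2.5,-0.25,0],"rotation":[0,0,0],"hand":0},{"travel":[-2.5,-0.35,0],"rotation":[0,0,0],"hand":0},{"travel":[-2.6,-0.35,0],"rotation":[0,0,0],"hand":0},{"travel":[0,0,-3.5],"rotation":[0,0,0],"hand":0},{"travel":[0,0,-4],"rotation":[0,0,0],"hand":0},{"travel":[0,0,-3.5],"rotation":[0,0,0],"hand":0},{"travel":[0,0,-1.9],"rotation":[0,0,0],"hand":0},{"travel":[0,0,0],"rotation":[0,0,0],"hand":0}]}}

```text
t: 19.58
ee_pos: [0.4371, 0.0843, 0.0374]
eef_rot: [[-0.995, -0.102, -0.004], [-0.102, 0.995, -0.002], [0.004, -0.002, -1.0]]
contact_force: [0.4, -0.6, 0.1]
finger_gap: -0.0001
```

>>> {"name": "send_rows", "arguments": {"motion": [{"travel":[0.5,0.05,0.2],"rotation":[0,0,0],"hand":0},{"travel":[0.5,0.05,0],"rotation":[0,0,0],"hand":0},{"travel":[0.3,0.03,0],"rotation":[0,0,0],"hand":0},{"travel":[0.2,0.02,0],"rotation":[0,0,0],"hand":0},{"travel":[0.2,0.02,0],"rotation":[0,0,0],"hand":0},{"travel":[0.2,0.02,0],"rotation":[0,0,0],"hand":0},{"travel":[0.3,0.03,0],"rotation":[0,0,0],"hand":0},{"travel":[0.3,0.03,0],"rotation":[0,0,0],"hand":0},{"travel":[0.3,0.03,0],"rotation":[0,0,0],"hand":0},{"travel":[0.3,0.03,0],"rotation":[0,0,0],"hand":0}]}}

```text
t: 20.82
ee_pos: [0.4695, 0.0884, 0.0409]
eef_rot: [[-0.995, -0.103, -0.0], [-0.103, 0.995, -0.0], [0.0, -0.0, -1.0]]
contact_force: [-5.1, 0.3, 0.4]
finger_gap: -0.0003
```

>>> {"name": "send_rows", "arguments": {"motion": [{"travel":[0.3,0.03,0],"rotation":[0,0,0],"hand":0},{"travel":[0.3,0.03,0],"rotation":[0,0,0],"hand":0},{"travel":[0.3,0.03,0],"rotation":[0,0,0],"hand":0},{"travel":[0.3,0.03,0],"rotation":[0,0,0],"hand":0},{"travel":[0.3,0.03,0],"rotation":[0,0,0],"hand":0},{"travel":[0.3,0.03,0],"rotation":[0,0,0],"hand":0},{"travel":[0.3,0.03,0],"rotation":[0,0,0],"hand":0},{"travel":[0.3,0.03,0],"rotation":[0,0,0],"hand":0},{"travel":[0.3,0.03,0],"rotation":[0,0,0],"hand":0},{"travel":[0.3,0.03,0],"rotation":[0,0,0],"hand":0},{"travel":[0.3,0.03,0],"rotation":[0,0,0],"hand":0},{"travel":[0.3,0.03,0],"rotation":[0,0,0],"hand":0},{"travel":[0.3,0.03,0],"rotation":[0,0,0],"hand":0},{"travel":[0.3,0.03,0],"rotation":[0,0,0],"hand":0},{"travel":[0.3,0.03,0],"rotation":[0,0,0],"hand":0},{"travel":[0.3,0.03,0],"rotation":[0,0,0],"hand":0},{"travel":[0.3,0.03,0],"rotation":[0,0,0],"hand":0},{"travel":[0,0,0],"rotation":[0,0,0],"hand":0}]}}

```text
t: 23.08
ee_pos: [0.5197, 0.0934, 0.0407]
eef_rot: [[-0.995, -0.103, -0.002], [-0.103, 0.995, -0.0], [0.002, -0.0, -1.0]]
contact_force: [-8.3, 0.7, 3.4]
finger_gap: -0.0
```

>>> {"name": "send_rows", "arguments": {"motion": [{"travel":[0.2,0.02,0],"rotation":[0,0,0],"hand":0},{"travel":[0.2,0.02,0],"rotation":[0,0,0],"hand":0},{"travel":[0.2,0.02,0],"rotation":[0,0,0],"hand":0},{"travel":[0.2,0.02,0],"rotation":[0,0,0],"hand":0},{"travel":[0.2,0.02,0],"rotation":[0,0,0],"hand":0},{"travel":[0,0,0],"rotation":[0,0,0],"hand":0}]}}

```text
t: 23.82
ee_pos: [0.5295, 0.0943, 0.0406]
eef_rot: [[-0.995, -0.103, -0.002], [-0.103, 0.995, -0.0], [0.002, -0.0, -1.0]]
contact_force: [-10.8, -0.1, 2.8]
finger_gap: 0.001
```

>>> {"name": "send_rows", "arguments": {"motion": [{"travel":[0.06,0.01,0],"rotation":[0,0,0],"hand":0},{"travel":[0.06,0,0],"rotation":[0,0,0],"hand":0},{"travel":[0,0,0],"rotation":[0,0,0],"hand":0}]}}

```text
t: 24.2
ee_pos: [0.5305, 0.0944, 0.0406]
eef_rot: [[-0.995, -0.103, -0.002], [-0.103, 0.995, -0.0], [0.002, -0.0, -1.0]]
contact_force: [-10.2, 0.3, 3.4]
finger_gap: -0.0001
```

>>> {"name": "send_rows", "arguments": {"motion": [{"travel":[0.06,0.01,0],"rotation":[0,0,0],"hand":0},{"travel":[0.06,0,0],"rotation":[0,0,0],"hand":0},{"travel":[0,0,0],"rotation":[0,0,0],"hand":0}]}}

```text
t: 24.58
ee_pos: [0.5317, 0.0946, 0.0406]
eef_rot: [[-0.995, -0.103, -0.003], [-0.103, 0.995, -0.0], [0.003, -0.0, -1.0]]
contact_force: [-11.7, 0.7, 3.2]
finger_gap: 0.0001
```

>>> {"name": "send_rows", "arguments": {"motion": [{"travel":[0.06,0.01,0],"rotation":[0,0,0],"hand":0},{"travel":[0.04,0,0],"rotation":[0,0,0],"hand":0},{"travel":[0,0,0],"rotation":[0,0,0],"hand":0}]}}

```text
t: 24.95
ee_pos: [0.5326, 0.0947, 0.0406]
eef_rot: [[-0.995, -0.103, -0.003], [-0.103, 0.995, -0.0], [0.003, 0.0, -1.0]]
contact_force: [-11.7, 0.4, 3.6]
finger_gap: 0.0001
```

>>> {"name": "send_rows", "arguments": {"motion": [{"travel":[0.05,0.01,0],"rotation":[0,0,0],"hand":0},{"travel":[0.04,0,0],"rotation":[0,0,0],"hand":0},{"travel":[0,0,0],"rotation":[0,0,0],"hand":0}]}}

```text
t: 25.32
ee_pos: [0.5335, 0.0948, 0.0406]
eef_rot: [[-0.995, -0.103, -0.003], [-0.103, 0.995, -0.0], [0.003, 0.0, -1.0]]
contact_force: [-12.3, -0.1, 4.0]
finger_gap: 0.0003
```

>>> {"name": "send_rows", "arguments": {"motion": [{"travel":[0.04,0,0],"rotation":[0,0,0],"hand":0},{"travel":[0.03,0.01,0],"rotation":[0,0,0],"hand":0},{"travel":[0,0,0],"rotation":[0,0,0],"hand":0}]}}

```text
t: 25.7
ee_pos: [0.5342, 0.0949, 0.0407]
eef_rot: [[-0.995, -0.103, -0.003], [-0.103, 0.995, -0.0], [0.003, 0.0, -1.0]]
contact_force: [-11.4, -0.5, 3.3]
finger_gap: 0.0001
```

>>> {"name": "send_rows", "arguments": {"motion": [{"travel":[0.04,0,0],"rotation":[0,0,0],"hand":0},{"travel":[0.03,0.01,0],"rotation":[0,0,0],"hand":0},{"travel":[0,0,0],"rotation":[0,0,0],"hand":0}]}}

```text
t: 26.08
ee_pos: [0.5346, 0.0949, 0.0406]
eef_rot: [[-0.995, -0.103, -0.003], [-0.103, 0.995, -0.0], [0.003, 0.0, -1.0]]
contact_force: [-14.1, 0.3, 5.4]
finger_gap: 0.0004
```

>>> {"name": "send_rows", "arguments": {"motion": [{"travel":[0.04,0,0],"rotation":[0,0,0],"hand":0},{"travel":[0,0,0],"rotation":[0,0,0],"hand":0}]}}

```text
t: 26.32
ee_pos: [0.5347, 0.0948, 0.0405]
eef_rot: [[-0.995, -0.103, -0.004], [-0.103, 0.995, -0.0], [0.004, 0.0, -1.0]]
contact_force: [-15.0, -0.9, 5.9]
finger_gap: 0.0001
```

The stop is felt at 15 N with no more travel. I ease off slowly, then clear away.

>>> {"name": "send_rows", "arguments": {"motion": [{"travel":[-0.2,-0.02,0],"rotation":[0,0,0],"hand":0},{"travel":[-0.2,-0.02,0],"rotation":[0,0,0],"hand":0},{"travel":[-0.2,-0.02,0],"rotation":[0,0,0],"hand":0},{"travel":[-0.2,-0.02,0],"rotation":[0,0,0],"hand":0},{"travel":[-0.2,-0.02,0],"rotation":[0,0,0],"hand":0},{"travel":[-0.2,-0.02,0],"rotation":[0,0,0],"hand":0},{"travel":[-0.2,-0.02,0],"rotation":[0,0,0],"hand":0},{"travel":[-0.2,-0.02,0],"rotation":[0,0,0],"hand":0},{"travel":[-0.2,-0.02,0],"rotation":[0,0,0],"hand":0},{"travel":[0,0,0],"rotation":[0,0,0],"hand":0},{"travel":[0,0,0],"rotation":[0,0,0],"hand":0}]}}

```text
t: 27.7
ee_pos: [0.5188, 0.0933, 0.0411]
eef_rot: [[-0.995, -0.103, 0.0], [-0.103, 0.995, 0.0], [-0.0, 0.0, -1.0]]
contact_force: [-1.3, 1.0, -0.1]
finger_gap: -0.0
```

The force is gone at TCP x = 0.519, so the drawer is no longer following. I back off, rise clear and take a look.

>>> {"name": "send_rows", "arguments": {"motion": [{"travel":[-1,-0.11,0],"rotation":[0,0,0],"hand":0},{"travel":[-2,-0.2,0],"rotation":[0,0,0],"hand":0},{"travel":[-2,-0.2,0],"rotation":[0,0,0],"hand":0},{"travel":[0,0,4],"rotation":[0,0,0],"hand":0},{"travel":[0,0,5],"rotation":[0,0,0],"hand":0},{"travel":[0,0,5],"rotation":[0,0,0],"hand":0},{"travel":[0,3,4],"rotation":[0,0,0],"hand":0},{"travel":[0,5,0],"rotation":[0,0,0],"hand":0},{"travel":[0,5,0],"rotation":[0,0,0],"hand":0},{"travel":[0,5,0],"rotation":[0,0,0],"hand":0},{"travel":[0,5,0],"rotation":[0,0,0],"hand":0},{"travel":[0,5,0],"rotation":[0,0,0],"hand":0},{"travel":[0,0,0],"rotation":[0,0,0],"hand":0},{"travel":[0,0,0],"rotation":[0,0,0],"hand":0}]}}

```text
t: 29.45
ee_pos: [0.4682, 0.3673, 0.2206]
eef_rot: [[-0.995, -0.103, -0.0], [-0.103, 0.995, -0.001], [0.001, -0.001, -1.0]]
contact_force: [0.2, 0.2, 0.1]
finger_gap: 0.0001
```

Run:
```python
from h import *
t=vision.get_image("top"); s=vision.get_image("side")
a=cv2.imread("pics/top0.png")
h2=cv2.cvtColor(t,cv2.COLOR_BGR2HSV); b=cv2.inRange(h2,(100,90,30),(125,255,255)); b[:225]=0;b[320:]=0;b[:,:230]=0;b[:,410:]=0
c=max(cv2.findContours(b,0,2)[0],key=cv2.contourArea); print("front now",cv2.minAreaRect(c),"was centre (321.57,252.01)")
cv2.imwrite("pics/final.png",np.hstack([cv2.resize(t,(400,300)),cv2.resize(s,(400,300))]))
print(telemetry.get_state()["ee_pos"])
```

```text
front now ((321.5960693359375, 252.22052001953125), (9.714033126831055, 138.8379669189453), 82.40535736083984) was centre (321.57,252.01)
[0.4687 0.3668 0.221 ]
```

View pics/final.png

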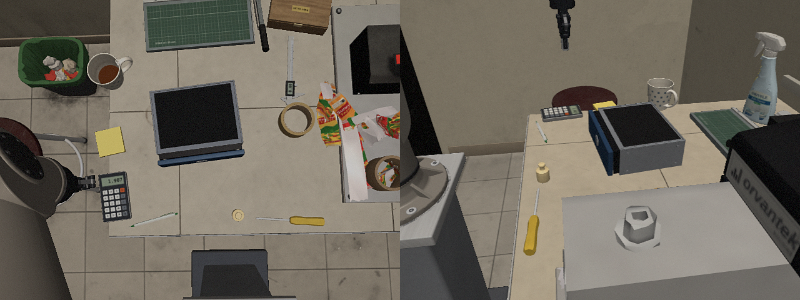

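The drawer front is back at its first pixel position (within 0.2 px), latched. The far weight is gone from the worktop, the near look-alike and the bystanders are where they were, and the arm is clear. I hand the job in.

```bash
python3 -c "
from workcell import ticket; print(ticket.finish_job())"
```

```text
the job is handed in; nothing more can be done
None
```

The 200 g weight is back in the middle pocket and the drawer is shut and latched. I handed the job in at about 29.5 s of the 72 s allowed.

- **Opening:** I pressed the front until I felt the stop, about 12 mm in at 14.5 N, and eased off. The drawer sprang out.
- **Placing:** I took the look-alike farthest from the base, 0.485 m away against 0.382 m for the other. It touched the pocket floor at the height I expected, and the close-up showed it upright, with both neighbours upright too.
- **Closing:** I pressed the front again to the stop, reading about 15 N along x and at most 16.1 N in total, and eased off. The drawer held.

**Last checks:** The front is back within 0.2 px of its shut position in the top view. The other look-alike and the listed bystanders look unmoved in the final pictures, and the arm is clear of everything.

**Not fully certain:**
- The second stop read about 1 mm deeper than the first (TCP x = 0.5347 m against 0.5334 m). I put this down to pressing 2 mm higher, but did not confirm it.
- The forces are readings taken at the end of each move, so a brief peak in between would not show.
- The weights cannot be seen with the drawer shut, so their final state rests on the picture taken before the slow closing push.

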